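Shut the grill drawer and swing its retaining flap across

TASK

Shut up the grill drawer for the night, pushing with the fingertips only: push the half-open steel drawer fully home without slamming it, and only then push the small hinged steel flap at the left of its front (seen from the robot) fully shut across the drawer's corner, so that the drawer cannot roll open. Everything in the drawer stays in it, nothing is picked up, and everything else on the shelf stays where it is.

Things in the scene. Friction and masses are not known exactly. Their poses are not given: they have to be found in the camera images.
- unit: Fixed stainless drawer housing, 280 deep (x) x 360 wide (y) x 100 mm high, flat on the shelf. Origin: middle of its front edge, at the underside, on the shelf. Its x axis points into the housing (the way the drawer is pushed shut), y to the left along the front as the robot sees it, z up. Position and yaw vary (yaw within 0.3 rad).
- drawer (a joint): How far the drawer is out, in m along the housing's -x: 0 is fully home, its front flush with the housing's; starts 0.10 to 0.15; stop at 0.20. About 1.5 N of friction plus drag; it stays where left; closing above 0.6 m/s is slamming. Steel front 296 wide, 10 to 90 mm above the shelf, 8 thick; open-topped behind it, inner floor 14 mm above the shelf.
- drawer_lip (a point): Middle of the front face of the drawer's lip, 84 mm above the shelf: a rail 160 long (y), 12 mm high, standing 12 mm out from the drawer front along its upper edge. A good place to push. Moves with the drawer; with the drawer home it lies 12 mm in front of the housing's front.
- flap (a joint): Angle of the retaining flap, rad: 0 shut (flat across the drawer's left corner), 1.57 straight out towards the robot, more is folded outwards to the left; stop at 2.4, starts 1.5 to 2.1. Hinge friction 0.03 N m, stays where left. Steel plate 75 mm from hinge to free edge, 5 thick, 15 to 90 mm above the shelf. Not to go below 1.2 while the drawer is out over 20 mm.
- flap_hinge (a point): On the flap's upright hinge axis, 52.5 mm above the shelf; 176 mm to +y and 8 mm to -x of the housing's origin. Turns with the flap: its -y axis points from hinge to free edge, its -x axis out of the face to be pushed (which looks to the robot once shut), 2.5 mm from the axis.
- flap_edge (a point): Middle of the flap's free edge, 75 mm from the hinge axis, 52.5 mm above the shelf; axes as at flap_hinge.
- probe: Loose meat thermometer in the drawer: dial 34 mm across, 12 mm high, with a 6 mm stem, 105 mm long, towards +y. Origin under the dial's centre. Stays in the drawer.
- skewer_a: Loose aluminium skewer in the drawer, 6 x 4 mm, 240 mm long along its y. Origin under its middle. Stays in the drawer.
- skewer_b: The same, the other skewer. Stays in the drawer.
- red_lid: Loose red plastic jar lid in the drawer, 58 mm across, 12 mm high. Origin under its centre. Stays in the drawer.
- salt_cellar: White ceramic salt cellar with its lid on, 84 mm across, 83 mm high, loose on the shelf beside the housing. Origin under its centre. Leave alone.
- pepper_mill: Dark wooden pepper mill, 56 mm across, 130 mm high, loose on the shelf. Origin under its centre. Leave alone.
- bowl: Small ceramic bowl, 90 mm across, 45 mm high, loose standing on the right of the housing's top. Origin under its centre. Leave alone.
- spatula: Steel spatula lying flat on the shelf, left, near the robot; long axis is its x, handle towards its -x. Leave alone.
Things that resemble listed ones, but are neither listed nor needed, are in the scene too. What is shaped like the probe but blue is not meant.

How it is judged:
By the outcome, as a careful person would: the job done as asked, in the order asked, and still so for the second after the job is handed in, with the robot touching nothing.
It also fails if it takes over 64 s, if anything falls off the work surface, if the arm or the gripper's body presses on something with over 40 N, if the wrist force passes 120 N, or if a joint passes its speed limit or range.

ROBOT

A 6-joint arm with a two-finger parallel gripper is mounted at the origin on the work surface. World frame = base frame: x ahead of the robot, y to its left, z up, the work surface at z = 0. Lengths are in m, angles in rad, forces in N, time in s.
With the tool pointing down it reaches from about 0.375 to 0.975 m from the base axis. Payload 3.8 kg.
Tool frame: the origin (TCP) lies between the finger pads; the fingertips stand 8 mm ahead of it and the grasp point (between the pads) lies 11 mm behind it (tcp_to_tips is the distance from the TCP to the fingertips, in m); z points along the fingers, y is the line along which they close (so a half turn about z gives the same grasp; the last joint's range is limited). The gripper opens to 85 mm and grips with 20 to 120 N. Pads are 22 mm wide; open, the fingers measure 114 mm over their backs; the gripper's body (76 mm by 85 mm) begins 54 mm behind the grasp point. The pads swing forward as they close: fully open they stand 13 mm farther back than shut.
Start: joints at [-1.372, 0.264, 1.604, -0, 1.274, -0.037], TCP at [0.158, -0.656, 0.239] pointing down, gripper open.
Joint ranges: [-2.63, 2.63], [-0.94, 2.18], [0.31, 2.57], [-1.31, 4.45], [0, 2.66], [-2.55, 2.55]. Speed limits (rad/s): [2.57, 2.57, 3.14, 3.14, 3.14, 3.14].

INTERFACE

Orientations are given as a rotation vector (axis times angle).
In Python, from workcell import * gives the robot as it stands.
- The arm moves only by the tool move_arm, never from a script. Its argument "series" is one flat list of numbers, 7 for each row, row after row: the finger opening in cm, from 0 to 8.54, then the shift along the tool's x, y, z in cm, then the turn, a rotation vector about the tool's x, y, z in degrees. A call has 1 to 5 rows; each row shifts and turns the commanded pose from where the row before left it, along the tool's axes as they then stand; what a row does not reach is not made up. A row lasts 1/8 s, in which the tool goes at most 62.5 mm and 10.7 degrees, less where a joint would pass 70% of its speed; a pose out of reach is approached as far as the arm can. A call is refused whole if a number of a shift passes 6.25 or a number of a turn 10.7, either way. A call with a gripper value outside its range is refused whole. The fingers move at their own pace and stop on an object; "grip_force" is the grip in N (left out, the last holds). Time passes only in rows, so rows that do not move let the fingers close. It gives the time, the measured TCP pose, the force, the opening and the grip force at its end, in the units of the state.
- read_state(): the state, without advancing time (a new reading comes with each control period).
- read_camera(name): name is "side" or "top"; returns the picture (420x560x3 uint8, red, green, blue); there is no depth.
- calibration(name): a dict with "camera_matrix" (3x3 intrinsics, pixels), "k1" (the pictures are not rectified: a ray, as slopes to the right and down, at radius r is drawn at 1 + k1 r^2 times it, then the intrinsics apply), "rvec" (rotation vector, rad) and "tvec" (3), from world to camera coordinates, as OpenCV has them. Camera axes: x right, y down, z forward; pixel columns grow to the right and rows downward; lengths in m; the calibration is good to about 2 mm. A picture is of the moment at which its call begins. calibration takes no time and is no camera call.
- finish_job(): hands the job in; it is judged then, once.
The state is a dict: "time": time; "q": joint angles; "joint_vel": joint speeds; "joint_torque": joint torques, N m; "tool_pos": TCP position; "tcp_rot": TCP orientation; "wrist_force": force on the tool from outside, world axes, zero at the start; "torque": the same for the moment, N m; "width": opening from 0.0 (shut) to 1.0 (fully open); "grip_force": force on a finger pad.
Only numpy, scipy, OpenCV 4.12 (cv2) and the standard library are available. Lean on these libraries where they do the work, as an engineer would, in place of code of your own. Each camera call takes 0.05 s, during which the arm holds its last target. There are 200 camera calls.

## Working session

There is one attempt and no reset: what is moved stays moved. The work goes in short steps, Python scripts to look and compute and a tool call to move; the robot and the scene stay as the last step left them, time stands still between calls to the robot, and variables do not carry over. Pictures are saved under pics/ and viewed, at most 10 in all, crops included, and the job is handed in when it is done.

Besides the shell and the picture viewer there is one more tool, called after ">>>" by a JSON object that holds its "fn" and its "kwargs", one argument or row to a line. move_arm: Moves the arm, as the interface text tells. Its arguments: {"type":"object","properties":{"series":{"type":"array"},"grip_force":{"type":"number"}},"required":["series"]}

```bash
ls; mkdir -p pics; python3 - <<'E'
from workcell import *
import cv2
for n in("side","top"):
    cv2.imwrite(f"pics/{n}0.png",read_camera(n)[:,:,::-1]); print(n,calibration(n))
s=read_state();print(s)
E
```

```text
pics
side {'camera_matrix': array([[391.0674107 ,   0.        , 272.62979283],
       [  0.        , 391.0674107 , 211.64726298],
       [  0.        ,   0.        ,   1.        ]]), 'k1': -0.08420003505458287, 'rvec': array([ 2.21694118, -0.17023815,  0.09001732]), 'tvec': array([-0.49709272,  0.11334315,  0.97378871])}
top {'camera_matrix': array([[394.21744658,   0.        , 279.04857282],
       [  0.        , 394.21744658, 212.37872594],
       [  0.        ,   0.        ,   1.        ]]), 'k1': -0.10982055535562392, 'rvec': array([ 2.1367918 , -2.20319813,  0.03605845]), 'tvec': array([0.02345925, 0.53194189, 0.90384352])}
{'time': 0.1, 'q': array([-1.37186718e+00,  2.64750859e-01,  1.60526786e+00, -9.66585512e-06,
        1.27367908e+00, -3.69079463e-02]), 'joint_vel': array([-8.05776575e-05, -1.78337535e-03, -1.67556903e-03,  8.59267119e-05,
        1.62815824e-03, -1.55672877e-03]), 'joint_torque': array([ 5.26858930e-04, -5.16708434e+01, -3.68589020e+01, -8.57545331e-06,
        6.31708026e-03,  1.83514567e-05]), 'tool_pos': array([ 0.15757943, -0.65567808,  0.23802084]), 'tcp_rot': array([-3.11769291e+00, -3.69351794e-01,  2.81866176e-04]), 'wrist_force': array([-0.61762505,  0.33966767, -1.43313892]), 'torque': array([ 0.06614798, -0.00012378, -0.03000721]), 'grip_force': 0.0, 'width': 0.9996723700614905}
```

View pics/side0.png

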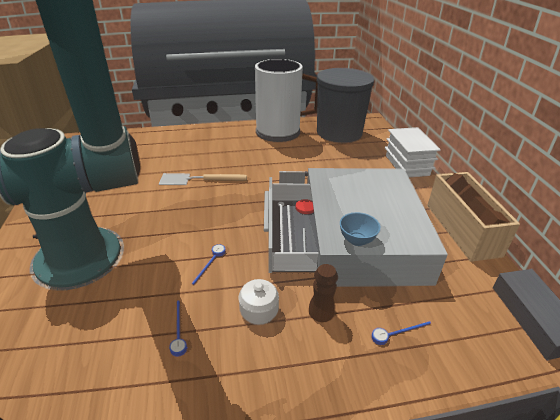

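View pics/top0.png

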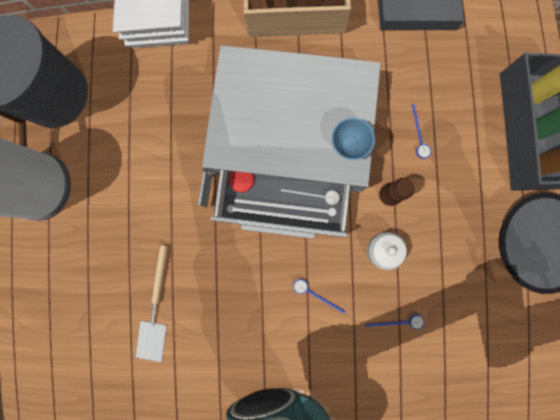

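The top view shows the housing at (205–380, 50–185) and the drawer open below it, with its lip at about (280, 231). The flap is the dark plate at about (207, 188), and the probe, skewers and red lid are in the drawer. The salt cellar is at (388, 250) and the mill at (397, 190). The side view shows the flap's outer face at (292, 178).

Possible mix-ups:
- **Flap:** the dark plate at top (207, 188), versus the dark drawer sides at (220, 195) and (348, 207).
- **Lip:** the rail at (280, 231), versus the drawer front's top edge at (280, 224).
- **Thermometers:** the blue ones at (300, 287), (417, 322) and (424, 151) are decoys and not needed.

One close crop to check the choice.

```bash
python3 - <<'E'
import cv2,numpy as np
t=cv2.imread("pics/top0.png")[155:245,190:390]; s=cv2.imread("pics/side0.png")[160:280,250:450]
a=cv2.resize(t,None,fx=4,fy=4,interpolation=2)
cv2.imwrite("pics/ct.png",a)
cv2.imwrite("pics/cs.png",cv2.resize(s,None,fx=4,fy=4,interpolation=2))
E
```

```text
(no output)
```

View pics/ct.png

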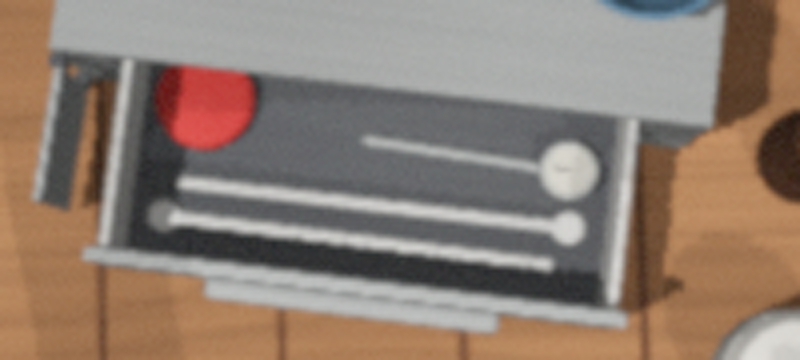

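View pics/cs.png

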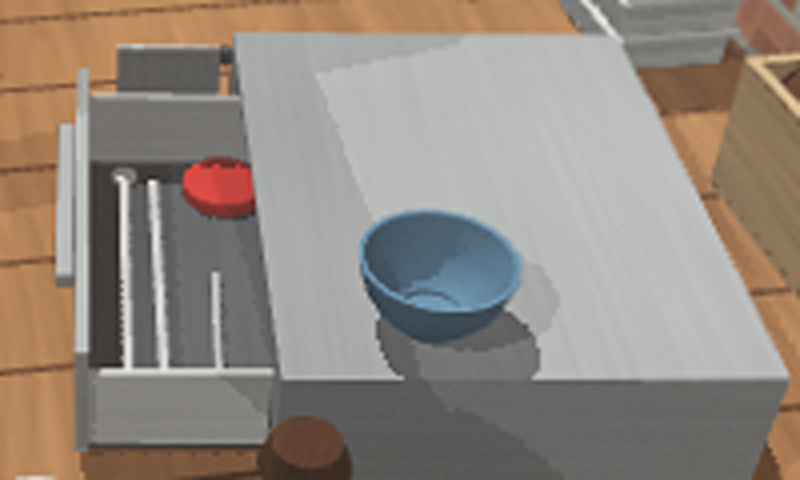

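The crops confirm the choice. The lip rail runs at top crop (207, 290)–(497, 325) and the flap's light top edge at (60, 62)–(40, 200). In the side crop the flap's top edge is at (118, 46)–(225, 46), the lip at (65, 125)–(65, 283), and the housing's front top corners at (235, 35) and (278, 380).

```bash
cat > h.py <<'E'
import cv2,numpy as np
from workcell import *
def cam(n):
    c=calibration(n);R=cv2.Rodrigues(c["rvec"])[0];return c,R,-R.T@c["tvec"]
def ray(n,p):
    c,R,o=cam(n)
    x=cv2.undistortPoints(np.float64([[p]]),c["camera_matrix"],np.array([c["k1"],0,0,0.]))[0,0]
    d=R.T@np.r_[x,1];return o,d/np.linalg.norm(d)
def plane(n,p,z):
    o,d=ray(n,p);return o+d*(z-o[2])/d[2]
def tri(pt,ps):
    (a,u),(b,v)=ray("top",pt),ray("side",ps)
    k=np.linalg.lstsq(np.c_[u,-v],b-a,rcond=None)[0];p,q=a+u*k[0],b+v*k[1]
    return (p+q)/2,np.linalg.norm(p-q)
ct=lambda u,v,o=(190,155):((u+.5)/4-.5+o[0],(v+.5)/4-.5+o[1])
cs=lambda u,v:ct(u,v,(250,160))
E
python3 - <<'E'
from h import *
np.set_printoptions(precision=4,suppress=True)
print(cam("top")[2],cam("side")[2])
P={'houseL':((52,50),(235,35),.1),'houseR':((713,125),(278,380),.1),'frontL':((84,252),(83,70),.09),'frontR':((626,322),(80,352),.09),
'lipL':((207,290),(62,125),.09),'lipR':((497,322),(58,283),.09),'flapfree':((40,200),(118,46),.09),'flaphinge':((60,62),(225,46),.09)}
for k,(t,s,z) in P.items():
    m,e=tri(ct(*t),cs(*s));print(k,m,round(e,4),'top',plane("top",ct(*t),z)[:2],'side',plane("side",cs(*s),z)[:2])
L=plane("top",ct(52,50),.1);R=plane("top",ct(713,125),.1);L2=plane("side",cs(235,35),.1);R2=plane("side",cs(278,380),.1)
for l,r in((L,R),(L2,R2),((L+L2)/2,(R+R2)/2)):
    o=(l+r)/2;d=l-r;yaw=np.arctan2(-d[0],d[1]);print('unit',o,np.linalg.norm(d),yaw)
x=np.array([np.cos(yaw),np.sin(yaw)]);y=np.array([-x[1],x[0]])
for k,(t,s,z) in P.items():
    m=(plane("top",ct(*t),z)+plane("side",cs(*s),z))[:2]/2-o[:2];print(k,'unit frame',m@x,m@y)
# table things
g=lambda n,p,z:plane(n,p,z)
print('salt',g("top",(390,250),.083),'mill',g("top",(403,186),.13))
E
```

```text
[ 0.4696 -0.0236  0.9377] [ 0.3791 -0.7738  0.6824]
houseL [0.6318 0.1674 0.1008] 0.0025 top [0.6307 0.1678] side [0.6335 0.1689]
houseR [ 0.576  -0.1865  0.1016] 0.0027 top [ 0.5775 -0.1871] side [ 0.5751 -0.1849]
frontL [0.5206 0.154  0.09  ] 0.0004 top [0.5208 0.154 ] side [0.5204 0.154 ]
frontR [ 0.4743 -0.1374  0.0913] 0.0004 top [ 0.4741 -0.1376] side [ 0.4747 -0.136 ]
lipL [0.4971 0.0872 0.0904] 0.0021 top [0.4982 0.0871] side [0.4961 0.0879]
lipR [ 0.474  -0.0685  0.0844] 0.0047 top [ 0.4763 -0.0685] side [ 0.4708 -0.0749]
flapfree [0.5496 0.1771 0.0933] 0.0003 top [0.55   0.1778] side [0.5504 0.1824]
flaphinge [0.6253 0.1648 0.0939] 0.0004 top [0.6258 0.1657] side [0.6271 0.171 ]
unit [ 0.6041 -0.0096  0.1   ] 0.3588316920388068 -0.14881760539044991
unit [ 0.6043 -0.008   0.1   ] 0.3584904029321964 -0.1634844430878549
unit [ 0.6042 -0.0088  0.1   ] 0.3586514033089293 -0.1561475350662242
houseL unit frame -5.283205408869329e-17 0.17932570165446465
houseR unit frame -5.472080142186875e-17 -0.17932570165446468
frontL unit frame -0.10789196503827717 0.14783491043778454
frontR unit frame -0.10833625507445274 -0.14657537715840993
lipL unit frame -0.12074087131154916 0.07850292721622121
lipR unit frame -0.11930882643114678 -0.08243375791561
flapfree unit frame -0.0827472905475751 0.17822530386658128
flaphinge unit frame -0.005574853496920292 0.17847803407101012
salt [ 0.4389 -0.2323  0.083 ] mill [ 0.5712 -0.2542  0.13  ]
```

Measured: the housing origin is at (0.604, −0.009) with yaw −0.156 and width 359 mm (360 given). The drawer is out about 0.108 m, the lip heights of 84–90 mm fit, and the flap is near 1.58 rad. All points are within reach. I'll start by closing the fingers and turning the tool to line up with the housing.

>>> {"fn": "move_arm", "kwargs": {
  "series": [0, 0, 0, 0, 0, 0, 7.5, 0, 0, 0, 0, 0, 0, 7.5, 0, 0, 0, 0, 0, 0, 7.4, 0, 0, 0, 0, 0, 0, 0]
}}

```text
time: 0.6
tool_pos: [0.1576, -0.6559, 0.2386]
tcp_rot: [-3.131, 0.241, 0.001]
wrist_force: [0.2, 0.3, 0.5]
width: 0.149
grip_force: 0.0
```

```bash
cat >> h.py <<'E'
np.set_printoptions(precision=4,suppress=True)
yaw=-.156;O=np.array([.604,-.009]);X=np.array([np.cos(yaw),np.sin(yaw)]);Y=np.array([-X[1],X[0]])
def go(ux,uy,ztip):
    "tool-frame shift (cm) from measured pose to unit-frame target with tips at ztip"
    s=read_state();R=cv2.Rodrigues(s["tcp_rot"])[0];p=s["tool_pos"]
    t=np.r_[O+X*ux+Y*uy,ztip+.008]
    u=p[:2]-O
    print('t',s["time"],'unit',u@X,u@Y,'tip z',p[2]-.008,'F',s["wrist_force"],'toolx yaw',np.arctan2(R[1,0],R[0,0]),'R3',R[:,2],'q',s["q"],'w',s["width"])
    print('shift cm',R.T@(t-p)*100)
E
python3 -c "
from h import *
go(-.165,0,.15)"
```

```text
t 0.6 unit -0.3404570468539671 -0.7084403371954356 tip z 0.23057292591051778 F [0.2312 0.3124 0.5413] toolx yaw -0.15376232917335994 R3 [-0.0002  0.0012 -1.    ] q [-1.3719  0.2644  1.6047 -0.      1.2737  0.3527] w 0.14866638769025872
shift cm [ 17.7076 -70.7954   8.1303]
```

>>> {"fn": "move_arm", "kwargs": {
  "series": [0, 1.2, -4.7, 0, 0, 0, 0, 0, 1.2, -4.7, 0, 0, 0, 0, 0, 1.2, -4.7, 0, 0, 0, 0, 0, 1.2, -4.7, 0, 0, 0, 0, 0, 1.2, -4.7, 0, 0, 0, 0]
}}

```text
time: 1.23
tool_pos: [0.2537, -0.4318, 0.2391]
tcp_rot: [-3.132, 0.24, -0.0]
wrist_force: [0.2, -0.6, 0.7]
width: -0.001
grip_force: 0.0
```

>>> {"fn": "move_arm", "kwargs": {
  "series": [0, 1.2, -4.7, 0, 0, 0, 0, 0, 1.2, -4.7, 0, 0, 0, 0, 0, 1.2, -4.7, 0, 0, 0, 0, 0, 1.2, -4.7, 0, 0, 0, 0, 0, 1.2, -4.7, 0, 0, 0, 0]
}}

```text
time: 1.85
tool_pos: [0.3492, -0.209, 0.2393]
tcp_rot: [3.132, -0.24, 0.001]
wrist_force: [0.1, -0.3, 0.1]
width: -0.0
grip_force: 0.0
```

>>> {"fn": "move_arm", "kwargs": {
  "series": [0, 1.2, -4.7, 0, 0, 0, 0, 0, 1.2, -4.7, 0, 0, 0, 0, 0, 1.2, -4.7, 0, 0, 0, 0, 0, 1.2, -4.7, 0, 0, 0, 0, 0, 0, 0, 0, 0, 0, 0]
}}

```text
time: 2.48
tool_pos: [0.426, -0.0295, 0.2393]
tcp_rot: [-3.132, 0.231, -0.0]
wrist_force: [-0.5, -0.1, -0.4]
width: 0.005
grip_force: 0.0
```

```bash
python3 -c "
from h import *
go(-.165,0,.073)"
```

```text
t 2.475 unit -0.17267868193677147 -0.04794279565031036 tip z 0.23125885236512286 F [-0.5413 -0.0784 -0.4216] toolx yaw -0.1474413587309243 R3 [ 0.0001  0.0007 -1.    ] q [-0.1281 -0.2228  2.1001  0.0008  1.2642  1.5899] w 0.004728077288680263
shift cm [ 0.8086 -4.776  15.8294]
```

>>> {"fn": "move_arm", "kwargs": {
  "series": [0, 0.2, -1.2, 4, 0, 0, 0, 0, 0.2, -1.2, 4, 0, 0, 0, 0, 0.2, -1.2, 4, 0, 0, 0, 0, 0.2, -1.2, 3.8, 0, 0, 0, 0, 0, 0, 0, 0, 0, 0]
}}

```text
time: 3.1
tool_pos: [0.4372, 0.0136, 0.0782]
tcp_rot: [3.132, -0.241, -0.012]
wrist_force: [-0.5, -0.2, -0.3]
width: -0.001
grip_force: 0.0
```

```bash
python3 - <<'E'
from h import *
go(-.023,0,.073)
a=[cv2.resize(read_camera(n)[y:y+150,x:x+200,::-1],None,fx=3,fy=3,interpolation=2) for n,x,y in(("top",190,150),("side",230,130))]
cv2.imwrite("pics/p1.png",cv2.resize(np.hstack(a),(800,300)))
E
```

```text
t 3.1 unit -0.1682757502367449 -0.0036179050874238145 tip z 0.07024362486605226 F [-0.5054 -0.2438 -0.3098] toolx yaw -0.1534180204440097 R3 [-0.0079 -0.0001 -1.    ] q [-0.0257 -0.0175  2.2428 -0.0004  0.9242  1.6988] w -0.0012468242959827762
shift cm [14.5259 -0.3238 -0.3889]
```

View pics/p1.png

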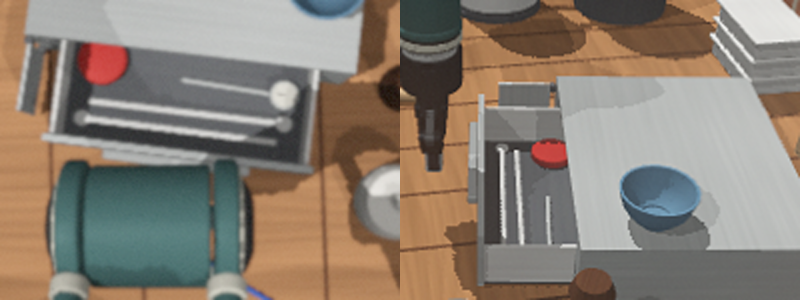

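The fingertips (side panel at (433, 165)) stand clear in front of the lip (472, 160) at lip height. Pushing slowly now.

>>> {"fn": "move_arm", "kwargs": {
  "series": [0, 1, 0, -0.1, 0, 0, 0, 0, 1, 0, 0, 0, 0, 0, 0, 1, 0, 0, 0, 0, 0, 0, 1, 0, 0, 0, 0, 0, 0, 1, 0, 0, 0, 0, 0]
}}

```text
time: 3.82
tool_pos: [0.4905, 0.0062, 0.0822]
tcp_rot: [3.132, -0.243, -0.001]
wrist_force: [-2.2, 0.1, 0.7]
width: -0.002
grip_force: 1.1
```

>>> {"fn": "move_arm", "kwargs": {
  "series": [0, 1, 0, 0, 0, 0, 0, 0, 1, 0, 0, 0, 0, 0, 0, 1, 0, 0, 0, 0, 0, 0, 1, 0, 0, 0, 0, 0, 0, 1, 0, 0, 0, 0, 0]
}}

```text
time: 4.45
tool_pos: [0.54, -0.0015, 0.0821]
tcp_rot: [-3.132, 0.244, 0.001]
wrist_force: [-2.3, 1.2, 1.0]
width: -0.002
grip_force: 1.1
```

```bash
python3 -c "
from h import *
go(-.023,0,.073)"
```

```text
t 4.45 unit -0.06441188151609968 -0.0025052070799136948 tip z 0.07412856626706649 F [-2.2581  1.2152  1.0282] toolx yaw -0.15518233428267245 R3 [-0.0003  0.0001 -1.    ] q [-0.0489  0.1632  2.0386  0.0001  0.9401  1.677 ] w -0.002448117227074807
shift cm [ 4.1414 -0.2471  0.1115]
```

>>> {"fn": "move_arm", "kwargs": {
  "series": [0, 0.8, 0, 0, 0, 0, 0, 0, 0.8, 0, 0, 0, 0, 0, 0, 0.7, 0, 0, 0, 0, 0, 0, 0.6, 0, 0, 0, 0, 0, 0, 0.4, 0, 0, 0, 0, 0]
}}

```text
time: 5.08
tool_pos: [0.5725, -0.0066, 0.0823]
tcp_rot: [-3.132, 0.243, -0.0]
wrist_force: [-2.2, 1.9, 0.1]
width: 0.001
grip_force: 0.9
```

>>> {"fn": "move_arm", "kwargs": {
  "series": [0, 0.3, 0, 0, 0, 0, 0, 0, 0.3, 0, 0, 0, 0, 0, 0, 0.2, 0, 0, 0, 0, 0]
}}

```text
time: 5.45
tool_pos: [0.5801, -0.0078, 0.0823]
tcp_rot: [-3.132, 0.243, -0.0]
wrist_force: [-1.1, 1.5, 0.2]
width: -0.001
grip_force: 0.8
```

```bash
python3 -c "
from h import *
go(-.023,0,.073)"
```

```text
t 5.45 unit -0.02380310931127623 -0.002544258583426794 tip z 0.07428614591670535 F [-1.1417  1.4973  0.1923] toolx yaw -0.1551717915360465 R3 [ 0.  0. -1.] q [-0.0564  0.2327  1.9535  0.      0.9554  1.6696] w -0.0009197384055673917
shift cm [ 0.0805 -0.2544  0.1286]
```

Close to home; creeping on in 1–2 mm steps until the force rises at the stop.

>>> {"fn": "move_arm", "kwargs": {
  "series": [0, 0.2, 0, 0, 0, 0, 0, 0, 0.1, 0, 0, 0, 0, 0, 0, 0, 0, 0, 0, 0, 0]
}}

```text
time: 5.82
tool_pos: [0.5815, -0.0081, 0.0823]
tcp_rot: [-3.132, 0.244, 0.005]
wrist_force: [-6.4, 1.2, 3.7]
width: 0.0
grip_force: 3.1
```

>>> {"fn": "move_arm", "kwargs": {
  "series": [0, 0.1, 0, 0, 0, 0, 0, 0, 0.1, 0, 0, 0, 0, 0, 0, 0, 0, 0, 0, 0, 0]
}}

```text
time: 6.2
tool_pos: [0.5816, -0.008, 0.0822]
tcp_rot: [-3.132, 0.243, 0.012]
wrist_force: [-11.1, 3.6, 8.7]
width: 0.0
grip_force: 6.0
```

The tool stalled with the force rising, so the drawer is at its stop. Backing off, rising, and going round to the flap's outer side.

>>> {"fn": "move_arm", "kwargs": {
  "series": [0, -2, 0, 0, 0, 0, 0, 0, -2.5, 0, -3, 0, 0, 0, 0, 0, 0, -4, 0, 0, 0, 0, 0, 0, -3, 0, 0, 0, 0, 0, 0, 0, 0, 0, 0]
}}

```text
time: 6.82
tool_pos: [0.5436, -0.002, 0.1862]
tcp_rot: [3.132, -0.243, 0.014]
wrist_force: [0.4, 0.4, -0.1]
width: -0.001
grip_force: 0.0
```

>>> {"fn": "move_arm", "kwargs": {
  "series": [0, 0, -4.5, 0, 0, 0, 0, 0, 0, -4.5, 0, 0, 0, 0, 0, 0, -4.5, 0, 0, 0, 0, 0, 0, -4.5, 0, 0, 0, 0, 0, 0, -4.5, 0, 0, 0, 0]
}}

```text
time: 7.45
tool_pos: [0.5751, 0.2218, 0.1807]
tcp_rot: [3.131, -0.243, -0.001]
wrist_force: [1.5, -1.2, 0.1]
width: -0.001
grip_force: 0.0
```

```bash
python3 - <<'E'
from h import *
go(-.065,.23,.06)
a=[cv2.resize(read_camera(n)[y:y+150,x:x+200,::-1],None,fx=3,fy=3,interpolation=2) for n,x,y in(("top",180,130),("side",230,130))]
cv2.imwrite("pics/p2.png",cv2.resize(np.hstack(a),(800,300)))
E
```

```text
t 7.45 unit -0.06437766796493098 0.22352016296934007 tip z 0.1726901935941837 F [ 1.535  -1.1543  0.0588] toolx yaw -0.15517501213200752 R3 [-0.0008 -0.0008 -1.    ] q [ 0.3279  0.1975  1.7959 -0.0005  1.1493  2.0541] w -0.0008060939502024637
shift cm [-0.0538 -0.6581 11.2685]
```

View pics/p2.png

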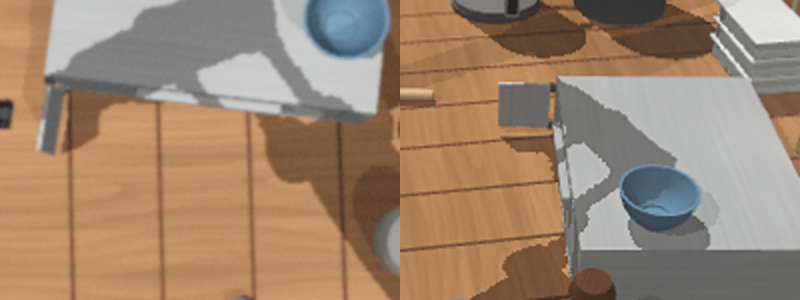

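The drawer front is flush in both panels. The flap still stands out at left panel (48, 118) and right panel (525, 103), and the fingers are to its left. Next I'll go down and sweep it round.

>>> {"fn": "move_arm", "kwargs": {
  "series": [0, 0, -0.2, 3, 0, 0, 0, 0, 0, -0.2, 3, 0, 0, 0, 0, 0, -0.2, 3, 0, 0, 0, 0, 0, 0, 2.2, 0, 0, 0, 0, 0, 0, 0, 0, 0, 0]
}}

```text
time: 8.18
tool_pos: [0.5736, 0.225, 0.0668]
tcp_rot: [3.129, -0.244, -0.009]
wrist_force: [-0.6, 0.1, 0.5]
width: 0.0
grip_force: 0.0
```

```bash
python3 - <<'E'
from h import *
go(-.06,.2,.06)
H=np.array([-.008,.176]);prev=None
for th in (1.57,1.4,1.2,1,.8,.6,.4,.25,.1,0):
    d=np.array([-np.sin(th),-np.cos(th)]);n=np.array([-np.cos(th),np.sin(th)])
    c=H+.050*d+(.0025+.011*n[0]*np.sign(n[0])+.0145*abs(n[1]))*n
    print(th,c*100,'step tool x,y cm',None if prev is None else (c-prev)*[100,-100]);prev=c
E
```

```text
t 8.175 unit -0.06636543006013525 0.22639036103676505 tip z 0.05875584608127107 F [-0.6002  0.1218  0.5467] toolx yaw -0.1555125799476243 R3 [-0.006  -0.0025 -1.    ] q [ 0.3335  0.3161  1.8787 -0.0005  0.9532  2.0601] w 8.88489898210686e-05
shift cm [ 0.6346  2.6398 -0.119 ]
1.57 [-5.8014 19.2969] step tool x,y cm None
1.4 [-6.0444 18.5889] step tool x,y cm [-0.243  0.708]
1.2 [-6.1849 17.6523] step tool x,y cm [-0.1405  0.9365]
1 [-6.1228 16.6357] step tool x,y cm [0.0621 1.0167]
0.8 [-5.8196 15.5917] step tool x,y cm [0.3032 1.0439]
0.6 [-5.2546 14.5894] step tool x,y cm [0.565  1.0023]
0.4 [-4.4306 13.7065] step tool x,y cm [0.8239 0.8829]
0.25 [-3.6595 13.1697] step tool x,y cm [0.7711 0.5368]
0.1 [-2.781  12.7737] step tool x,y cm [0.8785 0.3961]
0 [-2.15 12.6 ] step tool x,y cm [0.631  0.1737]
```

>>> {"fn": "move_arm", "kwargs": {
  "series": [0, 0.2, 1, 0, 0, 0, 0, 0, 0.2, 1, 0, 0, 0, 0, 0, 0.1, 1, 0, 0, 0, 0, 0, 0, 1, 0, 0, 0, 0, 0, 0, 0.9, 0, 0, 0, 0]
}}

```text
time: 8.8
tool_pos: [0.5741, 0.177, 0.0709]
tcp_rot: [-3.131, 0.244, -0.002]
wrist_force: [0.5, 1.2, -0.3]
width: -0.001
grip_force: 0.6
```

>>> {"fn": "move_arm", "kwargs": {
  "series": [0, 0.1, 1, 0, 0, 0, 0, 0, 0.3, 1, 0, 0, 0, 0, 0, 0.6, 1, 0, 0, 0, 0, 0, 0, 0, 0, 0, 0, 0]
}}

```text
time: 9.3
tool_pos: [0.5789, 0.1451, 0.0701]
tcp_rot: [3.131, -0.245, -0.001]
wrist_force: [0.3, 0.4, -0.5]
width: 0.001
grip_force: 0.0
```

```bash
python3 -c "
from h import *
go(-.0443,.137,.06)"
```

```text
t 9.3 unit -0.04869397083477882 0.14832976289701733 tip z 0.06208615864929041 F [ 0.2579  0.3606 -0.5375] toolx yaw -0.15616977692896447 R3 [-0.0005 -0.0006 -1.    ] q [ 0.2041  0.2765  1.924  -0.0006  0.9417  1.9315] w 0.0012456531915966678
shift cm [0.4397 1.1328 0.2092]
```

>>> {"fn": "move_arm", "kwargs": {
  "series": [0, 0.4, 1.1, 0, 0, 0, 0, 0, 0.4, 0.3, 0, 0, 0, 0, 0, 0.4, 0.2, 0, 0, 0, 0, 0, 0.4, 0.2, 0, 0, 0, 0, 0, 0.4, 0.2, 0, 0, 0, 0]
}}

```text
time: 9.93
tool_pos: [0.5957, 0.1234, 0.0703]
tcp_rot: [-3.132, 0.243, 0.0]
wrist_force: [-1.0, 1.0, 0.1]
width: -0.001
grip_force: 0.4
```

>>> {"fn": "move_arm", "kwargs": {
  "series": [0, 0.3, 0.1, 0, 0, 0, 0, 0, 0.2, 0, 0, 0, 0, 0, 0, 0.1, 0, 0, 0, 0, 0, 0, 0, 0, 0, 0, 0, 0]
}}

```text
time: 10.42
tool_pos: [0.6014, 0.1215, 0.0703]
tcp_rot: [3.132, -0.243, 0.0]
wrist_force: [0.1, -0.4, 0.6]
width: -0.003
grip_force: 0.0
```

```bash
python3 - <<'E'
from h import *
go(-.0215,.126,.06)
E
```

```text
t 10.425 unit -0.02286977091762742 0.12846735176318863 tip z 0.062308606643629104 F [ 0.1491 -0.4459  0.634 ] toolx yaw -0.15512819804220115 R3 [ 0.0003 -0.     -1.    ] q [ 0.1587  0.3036  1.8877 -0.0001  0.95    1.8847] w -0.003091343091670686
shift cm [0.1367 0.2469 0.2309]
```

Creeping on until the flap meets its stop.

>>> {"fn": "move_arm", "kwargs": {
  "series": [0, 0.1, 0, 0, 0, 0, 0, 0, 0.1, 0, 0, 0, 0, 0, 0, 0.1, 0, 0, 0, 0, 0, 0, 0, 0, 0, 0, 0, 0]
}}

```text
time: 10.92
tool_pos: [0.6031, 0.1212, 0.0703]
tcp_rot: [3.132, -0.244, -0.004]
wrist_force: [-4.9, -0.3, 4.0]
width: 0.0
grip_force: 2.5
```

>>> {"fn": "move_arm", "kwargs": {
  "series": [0, 0.1, 0, 0, 0, 0, 0, 0, 0.1, 0, 0, 0, 0, 0, 0, 0, 0, 0, 0, 0, 0]
}}

```text
time: 11.3
tool_pos: [0.6032, 0.1211, 0.0703]
tcp_rot: [3.132, -0.244, -0.01]
wrist_force: [-9.9, 1.4, 8.1]
width: -0.003
grip_force: 5.4
```

It stalled at −21 mm in the housing frame (−21.5 mm predicted for shut), so the flap is shut. Retreating straight back, then looking.

>>> {"fn": "move_arm", "kwargs": {
  "series": [0, -2, 0, 0, 0, 0, 0, 0, -3, 0, 0, 0, 0, 0, 0, -5, 0, -2, 0, 0, 0, 0, -3, 0, -5, 0, 0, 0, 0, 0, 0, -5, 0, 0, 0]
}}

```text
time: 11.92
tool_pos: [0.4752, 0.1409, 0.1905]
tcp_rot: [3.132, -0.242, -0.003]
wrist_force: [1.9, 0.0, -0.4]
width: -0.002
grip_force: 0.0
```

>>> {"fn": "move_arm", "kwargs": {
  "series": [0, 0, -5, -3, 0, 0, 0, 0, 0, -5, 0, 0, 0, 0, 0, 0, -5, 0, 0, 0, 0, 0, 0, 0, 0, 0, 0, 0, 0, 0, 0, 0, 0, 0, 0]
}}

```text
time: 12.55
tool_pos: [0.5008, 0.2888, 0.22]
tcp_rot: [3.132, -0.242, -0.0]
wrist_force: [0.4, -0.7, -0.3]
width: -0.005
grip_force: 0.0
```

```bash
python3 - <<'E'
from h import *
s=read_state();print(s["tool_pos"],s["wrist_force"])
t=read_camera("top")[:,:,::-1];d=read_camera("side")[:,:,::-1]
cv2.imwrite("pics/end.png",np.hstack([cv2.resize(t[120:220,190:390],(400,200)),cv2.resize(d[150:250,230:430],(400,200))]).repeat(1,0))
cv2.imwrite("pics/end2.png",np.hstack([cv2.resize(t,(400,300)),cv2.resize(d,(400,300))]))
cv2.imwrite("pics/endall.png",np.vstack([cv2.imread("pics/end.png"),cv2.imread("pics/end2.png")]))
# movement of the bystanders
for n,i in(("top",t),("side",d)):
    print(n,[int(np.abs(i.astype(int)-cv2.imread(f"pics/{n}0.png"))[y-18:y+18,x-18:x+18].mean()) for x,y in((((388,250),(397,190),(354,138),(152,340),(159,275))) if n=="top" else ((259,300),(323,290),(360,230),(173,180)))])
E
```

```text
[0.5008 0.2888 0.22  ] [ 0.4103 -0.7083 -0.2644]
top [19, 6, 3, 7, 6]
side [8, 6, 2, 8]
```

View pics/endall.png

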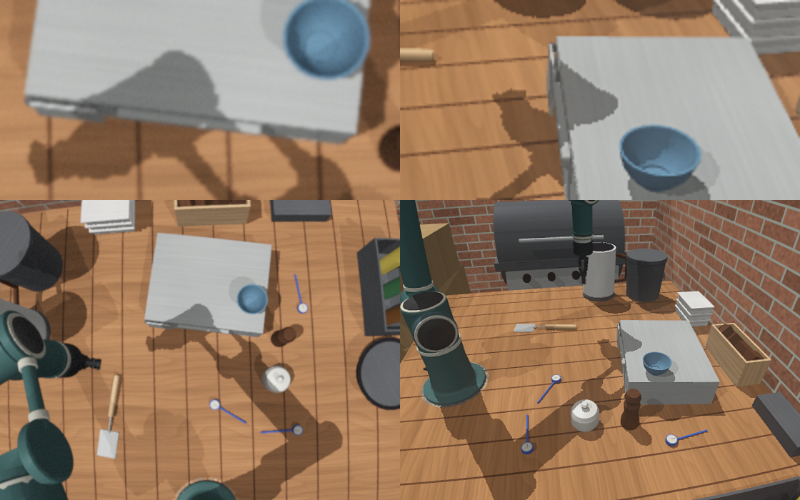

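The pictures show the drawer front flush, the flap flat across the left corner (top panel (65, 105), side panel (553, 75)), and everything else in its place. The salt cellar's larger picture difference is only the arm's shadow. It is still at top (388, 250).

```bash
python3 -c "
from workcell import *
print(finish_job())"
```

```text
the job is handed in; nothing more can be done
None
```

I pushed the drawer fully home, slowly enough not to slam, and only then pushed the flap shut across its corner; nothing else moved, and I handed the job in after about 13 s of robot time.

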